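# Close the artefact transit case

### The job

Close up the transit case on the bench. First release its upright lid: lift the red-knobbed bolt handle out of its notch, draw the bolt back, and let the handle down fully into the parking notch beside the tall brass stop; then close the lid gently, without slamming it, until its edge meets the lower shell all the way, and let go. Do not disturb the brass dish in the case or the jar, brush and tray standing nearby.

Things in the scene. Friction and masses are not known exactly. Their poses are not given: they have to be found in the camera images.
- case: Blue two-shell case, 150 (x) by 200 (y) mm, with a bolt bracket on its +y side, all on a 10 mm grey board fixed to the bench. Origin: on the bench top under the centre of the lower shell. Case x points from the hinge to the opening side (roughly away from the robot), y along the hinge towards the bolt, z up. Lower shell's rim at z = 70 mm. Board: x -135 to 90, y -125 to 305 mm.
- lid_hinge (a point): Middle of the lid's hinge axis, which runs along case y at case x = -75, z = 70.5 mm.
- lid (a joint): Upper shell (lid), rad: 0 = closed, its lip on the rim; about 1.55 = upright (start), top edge at z about 220 mm, outer face towards the robot. 150 mm hinge to lip, 200 wide, outer face 35 mm outside the plane of hinge and lip. Locked until the bolt is drawn 25 mm. Stiff hinge: stays where left, must be pushed down all the way (2 to 6 N at the lip), stops dead at 0.
- lid_lip (a point): Middle of the lid's free inner edge, 150 mm from the hinge axis. On the lid's bolt-side flank a steel socket that takes the bolt's tip sticks out to case y = 124 mm.
- bolt_axis (a point): Point on the fixed axis of the bolt, level with its locked notch: case x = -92.5, y = 190, z = 120 mm. The bolt (14 mm rod) slides along case y. Grey bracket, straps and steel guide plate around it: case y 139 to 290, x -106 to -60 mm, up to z = 132 mm.
- bolt_slide (a joint): How far the bolt is drawn, m, along case +y: 0 = shot into the lid's socket (start); at most 0.07. About 2 N of friction. While the handle lies in a notch the bolt can move only 2 to 3 mm either way.
- bolt_turn (a joint): Swing of the bolt handle about the bolt axis, rad: 0 = level, fully down in a notch, pointing along case +x; grows as its knob rises; at most 0.9. Above about 0.6 it passes over the 12 mm high ridge between the notches; let go there it rests on the ridge at about 0.55. It falls by its own weight. Its stem is 10 mm thick; the guide plate is 22 to 32 mm from the axis.
- bolt_ball (a point): Centre of the red ball knob, 26 mm across, on the end of the handle, 85 mm from the bolt axis; it moves with slide and swing (start: case x = -7.5, y = 190, z = 120 mm). Clear room around it for a gripper from above.
- stop_rail (a point): Fixed point on the bolt axis, case y = 245 mm, about where the parking notch lies. Its true centre is at 47 to 63 mm of bolt travel: the brass stop forming it is adjustable and its place is not reported. Notch 14 mm wide; its far side is a tall brass wall (top z = 170 mm) that halts the raised stem 2 mm past the notch's centre. Draw the raised handle till it butts gently there; the notch is right below.
- dish_mid (a point): Middle of the brass dish (100 mm across, 28 mm high), lying on the dark foam inside the lower shell, wholly below the rim. Leave it.
- jar_mid (a point): Middle of the closed glass jar with a white cap, 52 mm across, 75 mm high, standing beyond the case's opening side. Leave it.
- brush_mid (a point): Middle of the brush with wooden handle, 170 mm long, lying beyond the case. Leave it.
- tray_mid (a point): Middle of the white tray of sherds, 160 by 220 by 35 mm, on the robot's left. Leave it.

How it is judged (in metres and radians):
On the way, in this order (a step that is already met when the one before it is completed fails the run):
1. the bolt is drawn and its handle lies fully down in the parking notch, the lid still upright (value of joint bolt_slide above 0.04 m and value of joint bolt_turn below 0.2 rad and value of joint lid above 1.3 rad), for 0.3 s.
2. the lid is closed edge to edge (value of joint lid below 0.03 rad), for 0.2 s.
At the end, for the whole second after the job is handed in: The lid is closed to within 0.03 rad (4.5 mm at the lip), the bolt is drawn by more than 40 mm with its handle down in the parking notch (below 0.2 rad), and the dish lies still (value of joint lid below 0.03 rad and value of joint bolt_slide above 0.04 m and value of joint bolt_turn below 0.2 rad and linear speed of dish below 0.02 m/s); the robot touches nothing.
It fails at once if the lid is slammed (closing faster than 2.5 rad/s) (velocity of joint lid below -2.5 rad/s).
It fails at once if the dish is moved by more than 20 mm (distance of dish_mid from where it was at the start of the episode above 0.02 m).
It fails at once if the jar, brush or tray is moved by more than 30 mm (distance of any of jar_mid, brush_mid, tray_mid from where it was at the start of the episode above 0.03 m).
It also fails if it takes over 61 s, if anything falls off the work surface, if the arm or the gripper's body presses on something with over 40 N, if the wrist force passes 120 N, or if a joint passes its speed limit or range.

### The arm

A 6-joint arm with a two-finger parallel gripper is mounted at the origin on the work surface. World frame = base frame: x ahead of the robot, y to its left, z up, the work surface at z = 0. Lengths are in mm, angles in rad, forces in N, time in s.
With the tool pointing down it reaches from about 375 to 975 mm from the base axis. Payload 3.8 kg.
Tool frame: the origin (TCP) lies at the very end of the fingers, on their centre line; the grasp point (between the pads) lies bot.tcp_to_grasp behind it (bot.tcp_to_grasp is the distance from the TCP to the grasp point, in mm); z points along the fingers, x is the direction in which the jaws open and shut, and the axes are right-handed (so a half turn about z gives the same grasp; the last joint's range is limited). The gripper opens to 88 mm and grips with 3 to 60 N. Pads are 18 mm wide; open, the fingers measure 123 mm over their backs; the gripper's body (75 mm by 187 mm) begins 45 mm behind the grasp point.
Start: joints at [-1.359, 0.264, 1.604, -0, 1.274, -0.037], TCP at [166.207, -654.212, 238.706] pointing down, gripper open.
Joint ranges: [-2.63, 2.63], [-0.94, 2.18], [0.31, 2.57], [-1.31, 4.45], [0, 2.66], [-2.55, 2.55]. Speed limits (rad/s): [2.57, 2.57, 3.14, 3.14, 3.14, 3.14].

### API

Orientations are given as [roll, pitch, yaw] about the fixed x, y, z axes, in that order (R = Rz(yaw) Ry(pitch) Rx(roll)).
In Python, from station import bot gives the robot as it stands.
- The arm moves only by the shell command python3 -m creep 'ROWS' [FORCE]. ROWS is JSON, one flat list of numbers, 7 for each row, row after row: the opening, from 0 (shut) to 1 (fully open), then the shift along the tool's x, y, z in mm, then the turn, a rotation vector about the tool's x, y, z in degrees. In form: [grip, dx, dy, dz, wx, wy, wz, grip, dx, dy, dz, wx, wy, wz, ...]. A call has 1 to 20 rows; each row shifts and turns the pose as measured when the row begins, along the tool's axes as they then stand; what a row does not reach is not made up. A row lasts 1/10 s, in which the tool goes at most 50 mm and 8.59 degrees, less where a joint would pass 70% of its speed; a pose out of reach is approached as far as the arm can. A call is refused whole if a number of a shift passes 50 or a number of a turn 8.59, either way. A call with a gripper value outside its range is refused whole. The fingers move at their own pace and stop on an object; FORCE is the grip in N (left out, the last holds). Time passes only in rows, so rows that do not move let the fingers close. It gives the time, the measured TCP pose, the force and the opening at its end, in the units of the state.
- bot.get_state(): the state, without advancing time (a new reading comes with each control period).
- bot.grab_frame(name): name is "scene" or "top"; returns (picture, depth): 400x640x3 uint8, red, green, blue; 400x640 float32, mm along the optical axis (not along the pixel's ray), 0 where there is no reading.
- bot.camera_params(name): a dict with "camera_matrix" (3x3 intrinsics, pixels), "R" (3x3) and "t" (3): a world point X has camera coordinates R X + t. Camera axes: x right, y down, z forward; pixel columns grow to the right and rows downward; lengths in mm; the calibration is good to about 2 mm. A picture is of the moment at which its call begins. camera_params takes no time and is no camera call.
- bot.close_job(): hands the job in, once; it reports no verdict.
The state is a dict: "t": time; "qpos": joint angles; "qvel": joint speeds; "joint_torque": joint torques, N m; "position": TCP position; "ee_rot": TCP orientation; "ft_force": force on the tool from outside, world axes, zero at the start; "wrist_torque": the same for the moment, N m; "opening": finger opening in mm.
Only numpy, scipy, OpenCV 4.12 (cv2) and the standard library are available. Lean on these libraries where they do the work, as an engineer would, in place of code of your own. Each camera call takes 0.05 s, during which the arm holds its last target.

## Working session

There is one attempt and no reset: what is moved stays moved. The work goes in short steps, Python scripts to look and compute and a shell command to move; the robot and the scene stay as the last step left them, time stands still between calls to the robot, and variables do not carry over. Pictures are saved under pics/ and viewed, and the job is handed in when it is done.

```bash
ls; mkdir -p pics; python3 - <<'E'
from station import bot
import cv2,numpy as np
print(bot.get_state(), bot.tcp_to_grasp)
for n in("scene","top"):
    p,d=bot.grab_frame(n); cv2.imwrite(f"pics/{n}0.png",p[:,:,::-1]); np.savez(f"{n}0.npz",p=p,d=d)
    print(n,bot.camera_params(n))
E
```

```text
pics
{'t': 0.0, 'qpos': array([-1.35891679e+00,  2.64741663e-01,  1.60533059e+00, -5.61235821e-05,
        1.27366020e+00, -3.69006694e-02]), 'qvel': array([ 1.51722518e-03, -4.40345510e-04,  2.13043488e-03,  3.96809487e-05,
        3.17502042e-04, -5.00210641e-04]), 'joint_torque': array([ 1.77919253e-03, -5.02111745e+01, -3.56878817e+01,  7.27440650e-02,
        2.92457157e-02, -1.86382886e-04]), 'position': array([ 166.03690667, -653.55966362,  237.41916045]), 'ee_rot': array([-3.14156730e+00,  2.14031272e-03, -1.32199960e+00]), 'ft_force': array([-0.02347404, -0.31880272,  0.12962178]), 'wrist_torque': array([-0.0286788 ,  0.02340283,  0.03818503]), 'opening': 88.08421615535997} 18.700000000000003
scene {'camera_matrix': array([[458.68523043,   0.        , 315.99620155],
       [  0.        , 458.68523043, 204.22570185],
       [  0.        ,   0.        ,   1.        ]]), 'R': array([[ 0.18988169,  0.98165931, -0.01702798],
       [ 0.52820033, -0.11675845, -0.84105403],
       [-0.82761667,  0.15070657, -0.54068306]]), 't': array([-265.45222263, -234.75266352, 1668.53655154])}
top {'camera_matrix': array([[455.13722375,   0.        , 312.94451077],
       [  0.        , 455.13722375, 193.5797725 ],
       [  0.        ,   0.        ,   1.        ]]), 'R': array([[ 0.01495934, -0.99988644, -0.00182379],
       [-0.99233565, -0.01462256, -0.12270343],
       [ 0.12266283,  0.00364537, -0.99244171]]), 't': array([ 131.6552797 ,  617.72173998, 1261.600154  ])}
```

View pics/scene0.png

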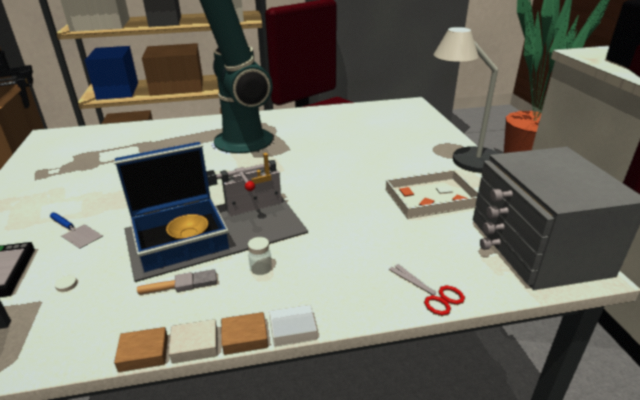

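View pics/top0.png

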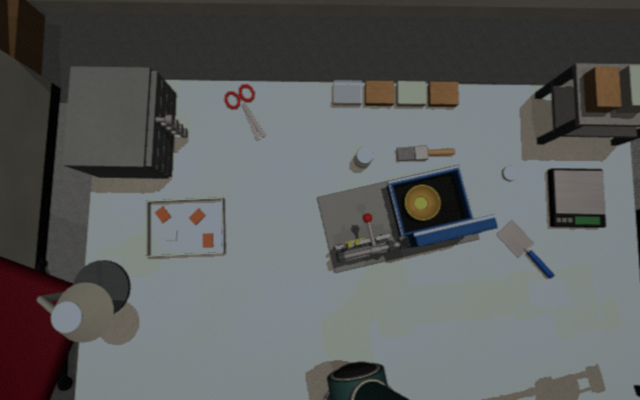

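The scene view shows the case open, with the red ball near (250,185), the jar at (260,255) and the brush at (178,282). In the top view the ball is near (367,217), the dish at (422,202), and the board corners at about (318,196) and (333,271).

```bash
cat > h.py <<'E'
from station import bot
import numpy as np,cv2
P={n:bot.camera_params(n) for n in("scene","top")}
def ray(n,u,v):
    c=P[n];d=c["R"].T@np.linalg.solve(c["camera_matrix"],[u,v,1.]);o=-c["R"].T@c["t"];return o,d/np.linalg.norm(d)
def onz(n,u,v,z):
    o,d=ray(n,u,v);return o+d*(z-o[2])/d[2]
def tri(a,b):
    (o1,d1),(o2,d2)=ray("scene",*a),ray("top",*b)
    s=np.linalg.lstsq(np.c_[d1,-d2],o2-o1,rcond=None)[0];p,q=o1+s[0]*d1,o2+s[1]*d2
    return (p+q)/2,np.linalg.norm(p-q)
def proj(n,X):
    c=P[n];q=c["camera_matrix"]@(c["R"]@X+c["t"]);return q[:2]/q[2]
def red(n,p,box):
    x0,y0,x1,y1=box;h=cv2.cvtColor(p[y0:y1,x0:x1],cv2.COLOR_RGB2HSV)
    m=(((h[...,0]<6)|(h[...,0]>174))&(h[...,1]>170)&(h[...,2]>70))
    v,u=np.nonzero(m);return (u.mean()+x0,v.mean()+y0),m.sum()
def unproj(n,d):
    c=P[n];v,u=np.mgrid[0:400,0:640];K=c["camera_matrix"]
    X=np.stack([(u-K[0,2])/K[0,0]*d,(v-K[1,2])/K[1,1]*d,d],-1)
    return (X-c["t"])@c["R"]
E
python3 - <<'E'
from h import *
s=np.load("scene0.npz");t=np.load("top0.npz")
a,na=red("scene",s["p"],(235,170,265,200));b,nb=red("top",t["p"],(350,205,385,235))
print(a,na,b,nb,tri(a,b),onz("top",*b,120),onz("scene",*a,120))
X=unproj("top",t["d"])
# board: z 10
z=X[...,2]; 
m=((z>5)&(z<16)&(t["p"].max(-1)<140)).astype(np.uint8); m[:, :300]=0;m[:,500:]=0;m[:150]=0;m[290:]=0
print(m.sum())
v,u=np.nonzero(m);W=np.array([onz("top",x,y,10)[:2] for x,y in zip(u,v)],np.float32)
print(cv2.minAreaRect(W),cv2.boxPoints(cv2.minAreaRect(W)))
# blue rim at z 70
h=cv2.cvtColor(t["p"],cv2.COLOR_RGB2HSV)
m2=((abs(z-70)<6)&(h[...,0]>95)&(h[...,0]<130)&(h[...,1]>120)); m2[:,:300]=0;m2[:,500:]=0
v,u=np.nonzero(m2);W=np.array([onz("top",x,y,70)[:2] for x,y in zip(u,v)],np.float32)
print(len(u),cv2.minAreaRect(W),cv2.boxPoints(cv2.minAreaRect(W)))
crop=t["p"][140:290,300:510,::-1];cv2.imwrite("pics/topcrop0.png",cv2.resize(crop,None,fx=3.8,fy=3.8,interpolation=cv2.INTER_CUBIC))
crop=s["p"][130:290,110:320,::-1];cv2.imwrite("pics/scenecrop0.png",cv2.resize(crop,None,fx=3.7,fy=3.7,interpolation=cv2.INTER_CUBIC))
E
```

```text
(np.float64(249.4558823529412), np.float64(185.27941176470588)) 68 (np.float64(367.0), np.float64(217.4468085106383)) 47 (array([543.87672953,  -3.61703264, 119.6002314 ]), np.float64(0.9398848010130074)) [543.81502189  -4.04232641 120.        ] [544.69901109  -3.16308987 120.        ]
5620
((551.0319213867188, -114.6256103515625), (403.0676574707031, 585.6056518554688), 0.8339495658874512) [[ 345.25778  175.21295]
 [ 353.7811  -410.3307 ]
 [ 756.806   -404.46417]
 [ 748.2827   181.07947]]
368 ((595.842529296875, -186.75201416015625), (146.65797424316406, 196.0361328125), 14.12288761138916) [[ 500.81332 -109.58903]
 [ 548.64655 -299.6999 ]
 [ 690.8717  -263.915  ]
 [ 643.0385   -73.80414]]
```

View pics/topcrop0.png

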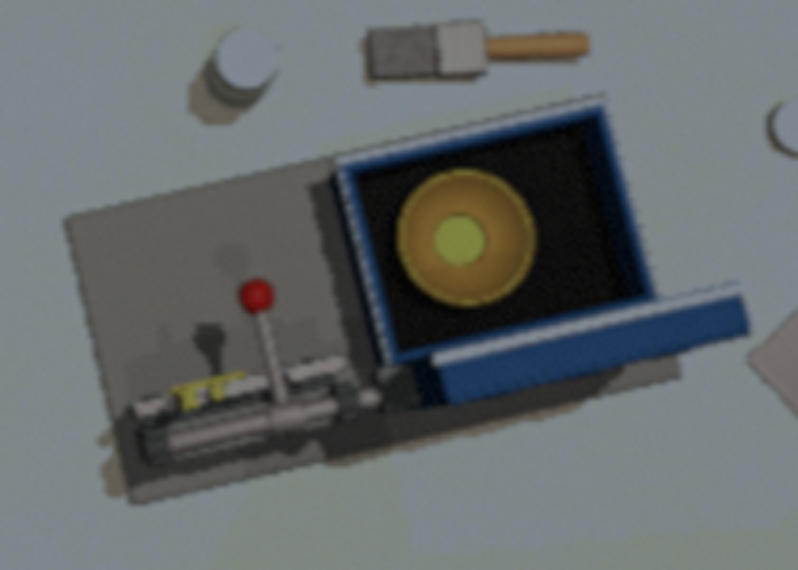

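View pics/scenecrop0.png

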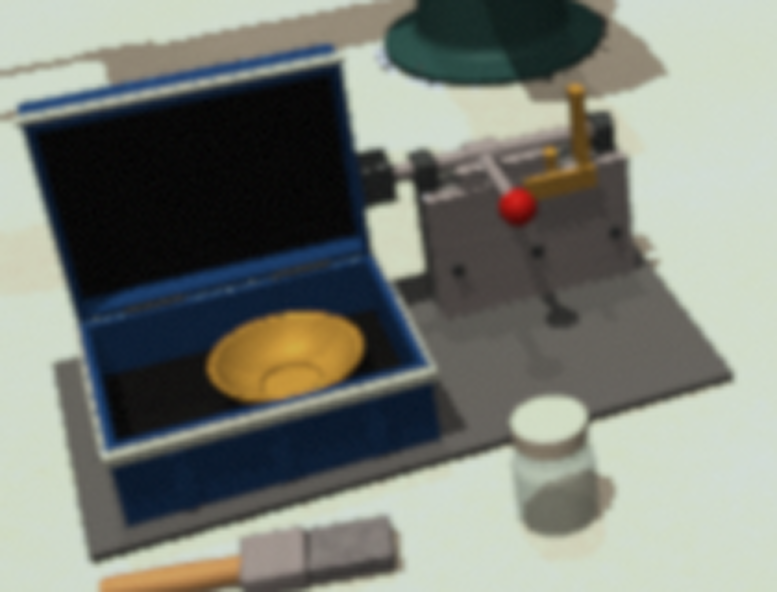

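Two views put the ball at z = 119.6 mm (it should be 120). The rim fit of 147×196 mm at yaw 14.1° agrees with the ball to about 2 mm. The tool is already aligned, with tool x = −case y and tool y = −case x. I'll raise the tool and move over towards the ball.

```bash
cat >> h.py <<'E'
YAW=np.radians(14.1);O=np.array([597.5,-186.2,0])
Rc=np.array([[np.cos(YAW),-np.sin(YAW),0],[np.sin(YAW),np.cos(YAW),0],[0,0,1]])
def c2w(p):return Rc@np.array(p,float)+O
def w2c(p):return Rc.T@(np.array(p,float)-O)
from scipy.spatial.transform import Rotation as Ro
def need(c):
    s=bot.get_state();R=Ro.from_euler("xyz",s["ee_rot"]).as_matrix()
    print("t",round(s["t"],2),"tcp case",w2c(s["position"]).round(1),"rpy",s["ee_rot"].round(3),"F case",(Rc.T@s["ft_force"]).round(1),"open",round(s["opening"],1),"tool shift",(R.T@(c2w(c)-s["position"])).round(1))
E
python3 - <<'E'
from h import *
need([-7.5,190,290])
for c in [(90,305,10),(90,-125,10),(-135,305,10),(75,100,70),(75,-100,70),(-75,-100,70),(-92.5,190,120)]:
    print(c,proj("top",c2w(c)).round(1),proj("scene",c2w(c)).round(1))
E
python3 -m creep '[1,0,0,-48,0,0,0, 1,-35,-34,-5,0,0,0, 1,-35,-34,0,0,0,0, 1,-35,-34,0,0,0,0, 1,-35,-34,0,0,0,0, 1,-35,-34,0,0,0,0, 1,-35,-34,0,0,0,0, 1,-35,-34,0,0,0,0]' 10; python3 -c "
from h import *
need([-7.5,190,290])"
```

```text
t 0.1 tcp case [-532.3 -348.2  237.5] rpy [-3.142e+00  2.000e-03 -1.322e+00] F case [-0.1  0.3 -0.1] open 88.5 tool shift [-536.9 -526.3  -51.4]
(90, 305, 10) [316.1 196.6] [308.  229.1]
(90, -125, 10) [458.4 163.3] [133.  279.2]
(-135, 305, 10) [334.2 272.7] [276.6 189. ]
(75, 100, 70) [388.9 182.6] [225.7 227.8]
(75, -100, 70) [458.  166.4] [137.7 251.3]
(-75, -100, 70) [472.5 218.4] [130.1 217.1]
(-92.5, 190, 120) [374.7 248.8] [239.2 170.7]
t: 0.9
position: [336.0, -355.1, 288.2]
ee_rot: [3.142, 0.009, -1.333]
ft_force: [0.6, -0.1, 0.5]
opening: 88.1
t 0.9 tcp case [-294.8 -100.1  288.2] rpy [ 3.142  0.009 -1.333] F case [ 0.6 -0.2  0.5] open 88.1 tool shift [-292.4 -284.9    0.8]
```

```bash
python3 -m creep '[1,-35,-34,0,0,0,0, 1,-35,-34,0,0,0,0, 1,-35,-34,0,0,0,0, 1,-35,-34,0,0,0,0, 1,-35,-34,0,0,0,0, 1,-35,-34,0,0,0,0, 1,-35,-34,0,0,0,0, 1,-25,-25,0,0,0,0, 1,0,0,0,0,0,0]'; python3 -c "
from h import *
need([-7.5,190,200])"
```

```text
t: 1.8
position: [530.0, -14.6, 287.9]
ee_rot: [3.141, 0.011, -1.328]
ft_force: [-0.0, -0.1, 0.1]
opening: 87.9
t 1.8 tcp case [-23.7 182.9 287.9] rpy [ 3.141  0.011 -1.328] F case [-0.  -0.1  0.1] open 87.9 tool shift [ -6.2 -16.2  87.9]
```

```bash
python3 -m creep '[1,-6,-19,20,0,0,0, 1,0,0,45,0,0,0, 1,0,0,22,0,0,0, 1,0,0,0,0,0,0]'; python3 - <<'E'
from h import *
need([-5.5,190,101])
s,_=bot.grab_frame("scene");t,_=bot.grab_frame("top")
a=cv2.resize(s[110:260,180:330],None,fx=2.6,fy=2.6);b=cv2.resize(t[150:300,300:450],None,fx=2.6,fy=2.6)
cv2.imwrite("pics/a1.png",np.hstack([a,b])[:,:,::-1])
E
```

```text
t: 2.2
position: [547.0, -3.4, 198.8]
ee_rot: [3.141, 0.009, -1.324]
ft_force: [0.0, -0.5, 0.6]
opening: 87.9
t 2.2 tcp case [ -4.4 189.6 198.8] rpy [ 3.141  0.009 -1.324] F case [-0.1 -0.5  0.6] open 87.9 tool shift [ 0.5  1.  97.8]
```

View pics/a1.png

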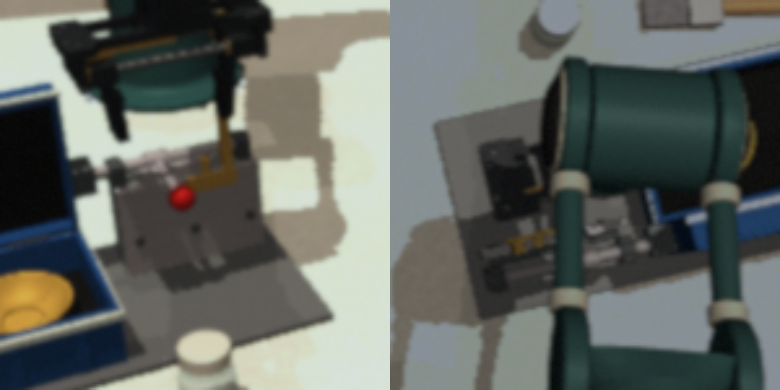

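The scene view shows the open fingers straddling the ball, at (182,197) in the crop, centred about it. I'll go down and grip.

```bash
python3 -m creep '[1,0,1,40,0,0,0, 1,0,0,38,0,0,0, 1,0,0,19,0,0,0, 1,0,0,0,0,0,0]'; python3 -c "
from h import *
need([-5.5,190,101])"
```

```text
t: 2.7
position: [555.3, -5.9, 112.7]
ee_rot: [-3.121, 0.002, -1.327]
ft_force: [0.4, 1.0, 0.6]
opening: 87.9
t 2.7 tcp case [  3.  185.2 112.7] rpy [-3.121e+00  2.000e-03 -1.327e+00] F case [0.7 0.9 0.6] open 87.9 tool shift [-4.8  8.7 11.6]
```

```bash
python3 -c "
from h import *
print(bot.get_state()['qpos'].round(3))"; python3 -m creep '[1,-4,8,0,-1.5,0,0, 1,0,0,0,0,0,0]'; python3 -c "
from h import *
need([-5.5,190,101]);print(bot.get_state()['qpos'].round(3))"
```

```text
[-0.06   0.141  1.998  0.01   0.984  1.262]
t: 2.9
position: [548.1, -4.7, 116.5]
ee_rot: [3.138, 0.001, -1.329]
ft_force: [-0.2, -0.4, 0.4]
opening: 87.9
t 2.9 tcp case [ -3.7 188.  116.5] rpy [ 3.138e+00  1.000e-03 -1.329e+00] F case [-0.3 -0.3  0.4] open 87.9 tool shift [-1.9  1.8 15.5]
[-5.400e-02  1.370e-01  1.994e+00 -1.000e-03  1.014e+00  1.275e+00]
```

```bash
python3 -m creep '[1,-1,2,8,0,0,0, 1,-1,0,8,0,0,0, 1,0,0,0,0,0,0]'; python3 -c "
from h import *
need([-5.5,190,101])"
```

```text
t: 3.2
position: [548.7, -3.3, 104.1]
ee_rot: [-3.137, -0.002, -1.328]
ft_force: [0.8, -0.3, 0.6]
opening: 88.3
t 3.2 tcp case [ -2.8 189.3 104.1] rpy [-3.137e+00 -2.000e-03 -1.328e+00] F case [ 0.7 -0.4  0.6] open 88.3 tool shift [-0.7  2.8  3. ]
```

```bash
python3 -m creep '[1,-1,3,3,0,0,0, 0,0,0,0,0,0,0, 0,0,0,0,0,0,0, 0,0,0,0,0,0,0, 0,0,0,0,0,0,0, 0,0,0,0,0,0,0, 0,0,0,0,0,0,0]' 15; python3 -c "
from h import *
need([-5.5,190,101])"
```

```text
t: 3.9
position: [545.5, -2.9, 101.0]
ee_rot: [-3.137, -0.002, -1.328]
ft_force: [0.0, 0.7, -0.3]
opening: 42.6
t 3.9 tcp case [ -5.8 190.4 101. ] rpy [-3.137e+00 -2.000e-03 -1.328e+00] F case [ 0.2  0.7 -0.3] open 42.6 tool shift [ 0.4 -0.3  0. ]
```

```bash
python3 -m creep '[0,0,0,0,0,0,0, 0,0,0,0,0,0,0, 0,0,0,0,0,0,0, 0,0,0,0,0,0,0]' 15; python3 -c "
from h import *
need([-5.5,190,101])"
```

```text
t: 4.3
position: [545.6, -2.8, 101.1]
ee_rot: [-3.137, -0.002, -1.328]
ft_force: [-0.4, 0.8, 0.2]
opening: 24.2
t 4.3 tcp case [ -5.7 190.5 101.1] rpy [-3.137e+00 -2.000e-03 -1.328e+00] F case [-0.2  0.9  0.2] open 24.2 tool shift [ 0.5 -0.2  0.1]
```

```bash
python3 -m creep '[0,0,0,0,0,0,0, 0,0,0.5,-8,0,0,0, 0,0,1,-8,0,0,0, 0,0,2,-8,0,0,0, 0,0,3,-8,0,0,0, 0,0,0,0,0,0,0]'; python3 -c "
from h import *
need([-5.7,190.5,101])
s,_=bot.grab_frame('scene')
cv2.imwrite('pics/a2.png',cv2.resize(s[110:260,150:330],None,fx=4,fy=4)[:,:,::-1])"
```

```text
t: 4.9
position: [538.7, -4.6, 136.0]
ee_rot: [-3.137, -0.002, -1.328]
ft_force: [0.5, 1.2, -0.9]
opening: 24.3
t 4.9 tcp case [-12.8 190.5 136. ] rpy [-3.137e+00 -2.000e-03 -1.328e+00] F case [ 0.8  1.  -0.9] open 24.3 tool shift [-0.1 -6.9 35. ]
```

View pics/a2.png

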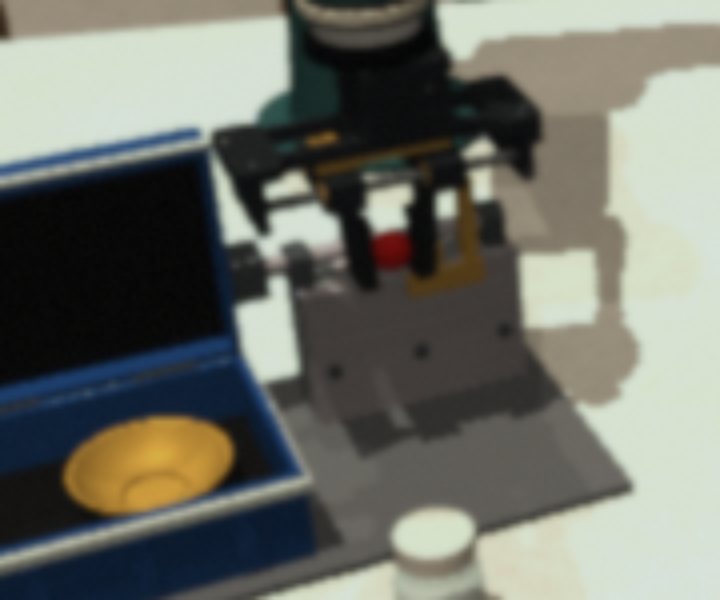

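The ball (crop pixel (392,250)) is held between the fingers and lifted to about 0.42 rad. I'll keep going along the arc.

```bash
python3 -m creep '[0,0,4.2,-7.3,0,0,0, 0,0,4.7,-7,0,0,0, 0,0,5,-6.7,0,0,0, 0,0,0,0,0,0,0]'; python3 -c "
from h import *
need([-26.8,190.5,157])"
```

```text
t: 5.35
position: [524.3, -8.1, 158.5]
ee_rot: [-3.135, -0.002, -1.328]
ft_force: [0.4, 0.6, -0.8]
opening: 24.6
t 5.35 tcp case [-27.6 190.5 158.5] rpy [-3.135e+00 -2.000e-03 -1.328e+00] F case [ 0.5  0.5 -0.8] open 24.6 tool shift [ 0.  -0.8  1.5]
```

```bash
python3 -m creep '[0,-8,0,0,0,0,0, 0,-9,0,0,0,0,0, 0,-9,0,0,0,0,0, 0,-8,0,0,0,0,0, 0,-4,0,0,0,0,0, 0,0,0,0,0,0,0]'; python3 -c "
from h import *
need([-27.6,237,158])"
```

```text
t: 5.95
position: [514.7, 31.1, 158.3]
ee_rot: [-3.134, -0.005, -1.327]
ft_force: [1.5, -1.7, -1.1]
opening: 24.3
t 5.95 tcp case [-27.4 230.9 158.3] rpy [-3.134 -0.005 -1.327] F case [ 1.  -2.  -1.1] open 24.3 tool shift [-6.1  0.2  0.3]
```

```bash
python3 -m creep '[0,-2,0,0,0,0,0, 0,-2,0,0,0,0,0, 0,-2,0,0,0,0,0, 0,-2,0,0,0,0,0]';  python3 -c "
from h import *
need([-27.6,253,158])"; python3 -m creep '[0,-1.5,0,0,0,0,0, 0,-1.5,0,0,0,0,0]';  python3 -c "
from h import *
need([-27.6,253,158])"
```

```text
t: 6.35
position: [512.8, 39.3, 158.2]
ee_rot: [-3.135, -0.005, -1.327]
ft_force: [1.2, -1.7, -0.4]
opening: 24.6
t 6.35 tcp case [-27.2 239.3 158.2] rpy [-3.135 -0.005 -1.327] F case [ 0.8 -2.  -0.4] open 24.6 tool shift [-13.7   0.4   0.1]
t: 6.55
position: [512.1, 42.3, 158.2]
ee_rot: [-3.135, -0.005, -1.328]
ft_force: [-0.2, -1.1, -0.2]
opening: 24.0
t 6.55 tcp case [-27.2 242.4 158.2] rpy [-3.135 -0.005 -1.328] F case [-0.5 -1.1 -0.2] open 24.0 tool shift [-10.6   0.4   0.1]
```

```bash
for i in 1 2 3 4; do python3 -m creep '[0,-1.5,0,0,0,0,0, 0,-1.5,0,0,0,0,0]' >/dev/null;  python3 -c "
from h import *
need([-27.6,253,158])"; done
```

```text
t 6.75 tcp case [-27.2 245.5 158.2] rpy [-3.135 -0.005 -1.328] F case [ 1.3 -1.7 -1. ] open 24.3 tool shift [-7.4  0.4  0.1]
t 6.95 tcp case [-27.2 246.9 158.2] rpy [-3.135 -0.009 -1.327] F case [ -0.2 -10.8  -1. ] open 24.3 tool shift [-6.1  0.4  0.1]
t 7.15 tcp case [-27.2 246.7 158.1] rpy [-3.135 -0.016 -1.326] F case [ 0.2 -8.4 -1.6] open 23.7 tool shift [-6.3  0.4  0. ]
t 7.35 tcp case [-27.2 246.6 158.1] rpy [-3.134 -0.022 -1.325] F case [ 0.2 -8.6 -2.4] open 24.2 tool shift [-6.4  0.4 -0. ]
```

The stem butts at case y ≈ 246.6, about 56 mm of travel, which lies within the expected 49–65. I'll back off 2 mm, straighten the tilt and lower along the arc.

```bash
python3 -m creep '[0,2,0,0,0,-1.2,0, 0,0,0,0,0,0,0, 0,0,-5,6.7,0,0,0, 0,0,-4.7,7,0,0,0]';  python3 -c "
from h import *
need([-15,244.6,140])"
```

```text
t: 7.75
position: [521.1, 47.5, 144.6]
ee_rot: [-3.134, 0.002, -1.326]
ft_force: [0.3, -1.2, -0.4]
opening: 23.8
t 7.75 tcp case [-17.2 245.3 144.6] rpy [-3.134e+00  2.000e-03 -1.326e+00] F case [ 0.  -1.3 -0.4] open 23.8 tool shift [ 0.7 -2.1  4.6]
```

```bash
python3 -m creep '[0,0.6,-2.5,5,0,0,0, 0,0,-3,5.5,0,0,0]';  python3 -c "
from h import *
need([-12.4,244.6,134])"
python3 -m creep '[0,0,-2.9,8,0,0,0, 0,0,-2.1,8,0,0,0]';  python3 -c "
from h import *
need([-7.4,244.6,118])"
```

```text
t: 7.95
position: [526.7, 49.0, 132.4]
ee_rot: [-3.136, 0.002, -1.326]
ft_force: [-0.9, -2.6, -0.8]
opening: 24.5
t 7.95 tcp case [-11.4 245.3 132.4] rpy [-3.136e+00  2.000e-03 -1.326e+00] F case [-1.5 -2.3 -0.8] open 24.5 tool shift [ 0.7  1.  -1.6]
t: 8.15
position: [531.4, 50.1, 114.5]
ee_rot: [-3.138, 0.002, -1.325]
ft_force: [-1.0, -1.9, -0.7]
opening: 24.0
t 8.15 tcp case [ -6.5 245.3 114.5] rpy [-3.138e+00  2.000e-03 -1.325e+00] F case [-1.4 -1.6 -0.7] open 24.0 tool shift [ 0.7  0.8 -3.5]
```

```bash
python3 -m creep '[0,0,-0.5,8,0,0,0, 0,0,0,4,0,0,0, 0,0,0,0,0,0,0]';  python3 -c "
from h import *
need([-5.7,244.6,101])"
```

```text
t: 8.45
position: [532.3, 50.3, 100.0]
ee_rot: [-3.138, 0.002, -1.325]
ft_force: [0.5, -1.6, 1.3]
opening: 23.9
t 8.45 tcp case [ -5.6 245.3 100. ] rpy [-3.138e+00  2.000e-03 -1.325e+00] F case [ 0.2 -1.6  1.3] open 23.9 tool shift [ 0.7  0.1 -1. ]
```

```bash
python3 -m creep '[0.65,0,0,0,0,0,0, 0.65,0,0,0,0,0,0, 0.65,0,0,0,0,0,0, 0.65,0,0,0,0,0,0, 0.65,0,0,0,0,0,0, 0.65,0,0,0,0,0,0, 0.65,0,-1,-15,0,0,0, 0.65,0,-1,-25,0,0,0, 0.65,0,0,-30,0,0,0, 0.65,0,0,-30,0,0,0, 0.65,0,0,-30,0,0,0, 0.65,0,0,-10,0,0,0, 0.65,0,0,0,0,0,0]';  python3 - <<'E'
from h import *
need([-5.7,244.6,240])
s,_=bot.grab_frame("scene");t,_=bot.grab_frame("top")
a=cv2.resize(s[110:260,150:330],None,fx=3,fy=3)
cv2.imwrite("pics/a3.png",a[:,:,::-1])
a,n=red("scene",s,(215,165,300,215));print(a,n,onz("scene",*a,120),w2c(onz("scene",*a,120)),proj("scene",c2w([-7.5,244.5,120])))
E
```

```text
t: 9.75
position: [533.8, 51.3, 251.2]
ee_rot: [-3.135, 0.004, -1.326]
ft_force: [-0.7, 1.2, 0.3]
opening: 57.5
t 9.75 tcp case [ -3.9 245.9 251.2] rpy [-3.135  0.004 -1.326] F case [-0.4  1.3  0.3] open 57.5 tool shift [ 1.3  1.8 11.2]
(np.float64(269.875), np.float64(180.515625)) 64 [531.90358112  49.6699871  120.        ] [ -6.15866129 244.74397209 120.        ] [269.60335201 180.30377173]
```

View pics/a3.png

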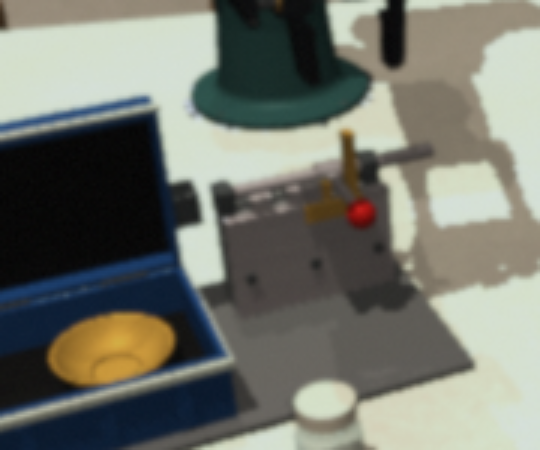

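The parked ball is at scene pixel (269.9,180.5), against a prediction of (269.6,180.3) for fully down in the notch. Now I'll move behind the lid with the fingers shut.

```bash
python3 -m creep '[0,5,15,-30,0,0,0, 0,31,18,0,0,0,0, 0,31,18,0,0,0,0, 0,31,18,0,0,0,0, 0,31,18,0,0,0,0, 0,31,18,0,0,0,0, 0,31,18,0,0,0,0, 0,31,18,0,0,0,0, 0,25,9,0,0,0,0, 0,0,0,0,0,0,0]' 30;  python3 -c "
from h import *
need([-150,0,200])"
```

```text
t: 10.85
position: [433.6, -230.6, 255.1]
ee_rot: [3.112, 0.023, -1.322]
ft_force: [0.5, 0.4, 0.0]
opening: 0.2
t 10.85 tcp case [-169.7   -3.2  255.1] rpy [ 3.112  0.023 -1.322] F case [0.6 0.2 0. ] open 0.2 tool shift [ -1.8 -21.4  54.6]
```

```bash
python3 -m creep '[0,-2,-8,20,1.7,1.3,0, 0,0,-5,20,0,0,0, 0,0,0,15,0,0,0, 0,0,0,0,0,0,0]';  python3 -c "
from h import *
need([-125,0,197])"
```

```text
t: 11.25
position: [441.9, -221.5, 191.4]
ee_rot: [3.136, 0.01, -1.325]
ft_force: [-0.1, -0.1, -0.2]
opening: 0.5
t 11.25 tcp case [-159.5    3.7  191.4] rpy [ 3.136  0.01  -1.325] F case [-0.1 -0.  -0.2] open 0.5 tool shift [  3.6 -34.5  -5.8]
```

```bash
python3 -m creep '[0,3,-12,-4,0,0,0, 0,0,-12,-2,0,0,0, 0,0,-8,0,0,0,0, 0,0,0,0,0,0,0]';  python3 -c "
from h import *
need([-120,0,197])"
python3 -m creep '[0,0,-4,0,0,0,0, 0,0,-4,0,0,0,0, 0,0,0,0,0,0,0]';  python3 -c "
from h import *
need([-115,0,197])"
```

```text
t: 11.65
position: [477.4, -214.5, 198.0]
ee_rot: [3.136, 0.011, -1.323]
ft_force: [0.8, 0.3, 0.2]
opening: 0.1
t 11.65 tcp case [-123.4    1.8  198. ] rpy [ 3.136  0.011 -1.323] F case [0.9 0.1 0.2] open 0.1 tool shift [ 1.8 -3.4  1. ]
t: 11.95
position: [485.6, -212.7, 199.4]
ee_rot: [3.135, 0.01, -1.322]
ft_force: [-0.3, -0.5, -0.8]
opening: 0.4
t 11.95 tcp case [-115.     1.6  199.4] rpy [ 3.135  0.01  -1.322] F case [-0.4 -0.4 -0.8] open 0.4 tool shift [ 1.6 -0.   2.4]
```

```bash
for i in 1 2 ; do python3 -m creep '[0,0,-3,0.5,0,0,0, 0,0,-3,0.5,0,0,0]'>/dev/null;  python3 -c "
from h import *
need([-115,0,197])"; done
```

```text
t 12.15 tcp case [-111.     1.5  199. ] rpy [ 3.13   0.01  -1.322] F case [-5.9 -0.3  4.3] open 0.2 tool shift [1.5 4.  2.1]
t 12.35 tcp case [-107.     1.3  198.9] rpy [ 3.126  0.01  -1.323] F case [-5.8  1.6  4.6] open 0.1 tool shift [1.3 8.  2. ]
```

Contact is at TCP x ≈ −113, with −6 N, and the lid is moving. I'll follow the circle slowly.

```bash
python3 -m creep '[0,0,-9,-1.5,0,0,0, 0,0,-9,-0.9,0,0,0, 0,0,-9,0,0,0,0, 0,0,-9,0.5,0,0,0, 0,0,-9,1,0,0,0]';  python3 -c "
from h import *
need([-65,0,201])
p=w2c(bot.get_state()['position']);print(np.arctan2(p[2]-70.5,p[0]+80.5),np.hypot(p[2]-70.5,p[0]+80.5))"
```

```text
t: 12.85
position: [535.7, -200.5, 199.1]
ee_rot: [3.12, 0.01, -1.325]
ft_force: [-3.6, -0.2, 0.9]
opening: 0.5
t 12.85 tcp case [-63.5   1.2 199.1] rpy [ 3.12   0.01  -1.325] F case [-3.5  0.7  0.9] open 0.5 tool shift [ 1.1  1.6 -1.9]
1.4390712585039367 129.71092537702526
```

```bash
python3 -m creep '[0,0,-9,1.5,0.3,0,0, 0,0,-9,2,0.3,0,0, 0,0,-8.8,2.6,0.3,0,0, 0,0,-8.5,3.2,0.3,0,0, 0,0,-8.3,4,0.3,0,0]';  python3 -c "
from h import *
need([-65,0,201])
p=w2c(bot.get_state()['position']);print(np.arctan2(p[2]-70.5,p[0]+80.5),np.hypot(p[2]-70.5,p[0]+80.5))
s,_=bot.grab_frame('scene')
cv2.imwrite('pics/a4.png',cv2.resize(s[90:280,100:330],None,fx=3,fy=3)[:,:,::-1])"
```

```text
t: 13.35
position: [581.5, -188.8, 182.4]
ee_rot: [-3.136, 0.011, -1.324]
ft_force: [-3.4, -1.8, 1.3]
opening: 0.8
t 13.35 tcp case [-16.2   1.4 182.4] rpy [-3.136  0.011 -1.324] F case [-3.7 -0.9  1.3] open 0.8 tool shift [  1.2  48.7 -18.8]
1.0491375962607614 129.12208128043744
```

View pics/a4.png

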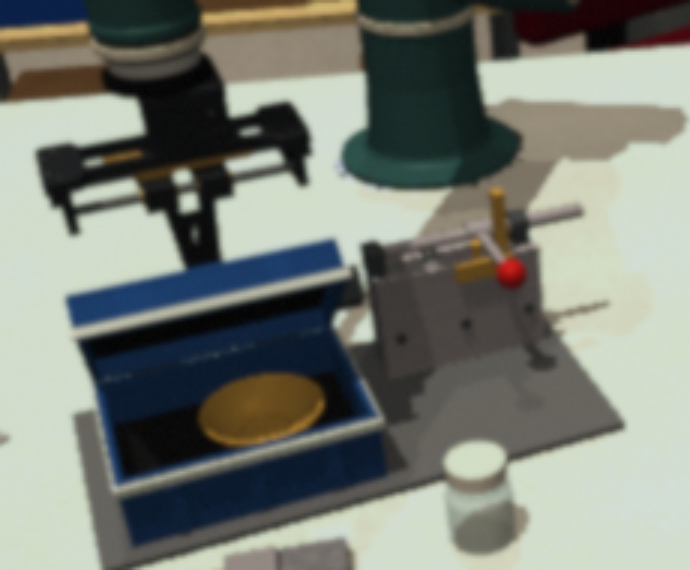

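The lid is at about 0.78 rad with the fingers on its top face, near crop pixel (205,260). The bolt stays parked and the dish is in place.

```bash
python3 -m creep '[0,0,-7.6,5,0,0,0, 0,0,-7.3,5.6,0,0,0, 0,0,-6.9,6.1,0,0,0, 0,0,-6.4,6.6,0,0,0, 0,0,-5.9,7,0,0,0]';  python3 -c "
from h import *
need([-65,0,201])
p=w2c(bot.get_state()['position']);print(np.arctan2(p[2]-70.5,p[0]+80.5),np.hypot(p[2]-70.5,p[0]+80.5))"
```

```text
t: 13.9
position: [619.6, -178.8, 150.6]
ee_rot: [-3.132, 0.01, -1.325]
ft_force: [-2.1, -1.0, 1.3]
opening: 0.1
t 13.9 tcp case [ 23.3   1.8 150.6] rpy [-3.132  0.01  -1.325] F case [-2.3 -0.5  1.3] open 0.1 tool shift [  1.3  87.8 -51.3]
0.6574878086156034 131.07626487839443
```

```bash
python3 -m creep '[0,0,-5.2,7.5,0,0,0, 0,0,-4.6,7.8,0,0,0, 0,0,-4,8,0,0,0, 0,0,-2,5,0,0,0]';  python3 -c "
from h import *
need([45,0,106])"
python3 -m creep '[0,0,-1,5,0,0,0, 0,0,-1,4,0,0,0, 0,0,0,0,0,0,0]';  python3 -c "
from h import *
need([45,0,106])"
```

```text
t: 14.3
position: [638.2, -174.0, 120.0]
ee_rot: [-3.13, 0.01, -1.324]
ft_force: [-1.4, 0.0, 1.2]
opening: 0.5
t 14.3 tcp case [ 42.4   2.  120. ] rpy [-3.13   0.01  -1.324] F case [-1.4  0.4  1.2] open 0.5 tool shift [ 2.1 -2.4 14. ]
t: 14.6
position: [641.5, -173.0, 109.8]
ee_rot: [-3.128, 0.01, -1.325]
ft_force: [-0.4, -0.1, 0.4]
opening: 0.3
t 14.6 tcp case [ 45.9   2.1 109.8] rpy [-3.128  0.01  -1.325] F case [-0.4  0.   0.4] open 0.3 tool shift [2.1 0.9 3.8]
```

```bash
for i in 1 2 3; do python3 -m creep '[0,0,0,2,0,0,0, 0,0,0,1,0,0,0]'>/dev/null;  python3 -c "
from h import *
need([45,0,106])"; done
```

```text
t 14.8 tcp case [ 46.6   2.1 107.5] rpy [-3.126  0.009 -1.325] F case [-0.5 -0.   2.5] open 0.3 tool shift [2.1 1.6 1.4]
t 15.0 tcp case [ 47.1   2.  105.9] rpy [-3.125  0.009 -1.325] F case [-2.2  2.1  8.1] open 0.0 tool shift [ 2.   2.1 -0.1]
t 15.2 tcp case [ 47.1   2.  106. ] rpy [-3.124  0.009 -1.325] F case [-0.6  0.6  4.2] open 0.5 tool shift [ 2.   2.1 -0. ]
```

```bash
for i in 1 2; do python3 -m creep '[0,0,0,3,0,0,0, 0,0,0,3,0,0,0]'>/dev/null;  python3 -c "
from h import *
need([45,0,106])"; done; python3 - <<'E'
from h import *
s,d=bot.grab_frame('scene')
cv2.imwrite('pics/a5.png',cv2.resize(s[90:280,100:330],None,fx=3.4,fy=3.1)[:,:,::-1])
E
```

```text
t 15.4 tcp case [ 47.2   2.  105.8] rpy [-3.124  0.008 -1.325] F case [-6.4  3.5 17.2] open 0.4 tool shift [ 2.   2.1 -0.2]
t 15.6 tcp case [ 47.2   2.  105.9] rpy [-3.124  0.008 -1.325] F case [-6.   4.1 15.3] open 0.2 tool shift [ 2.   2.2 -0.2]
```

View pics/a5.png

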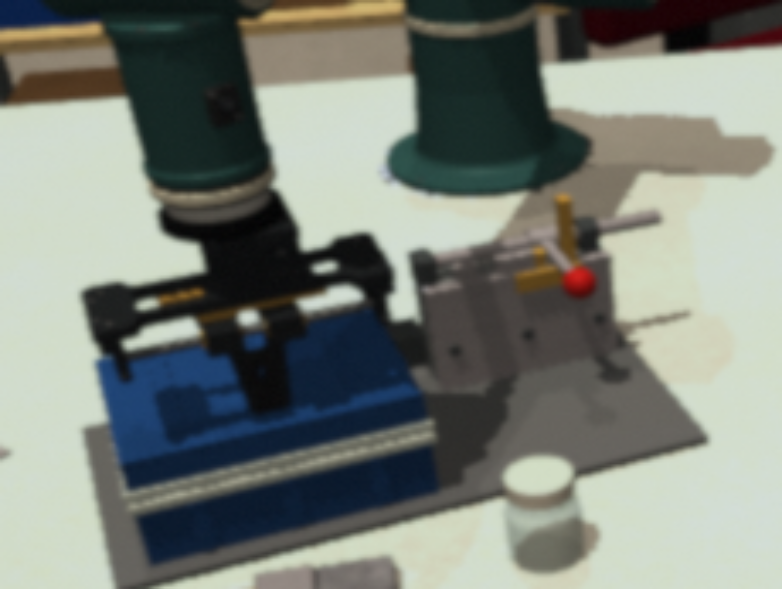

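The lips meet along their whole length, from crop (130,500) to (435,432), and the lid doesn't move under 17 N. I'll retreat upwards and check.

```bash
python3 -m creep '[0,0,0,-10,0,0,0, 0,0,2,-25,0,0,0, 0,0,5,-35,0,0,0, 0,0,20,-35,0,0,0, 0,10,35,-20,0,0,0, 0,20,40,0,0,0,0, 0,20,40,0,0,0,0, 0,20,40,0,0,0,0, 0,20,30,0,0,0,0, 0,0,0,0,0,0,0, 0,0,0,0,0,0,0]'; python3 - <<'E'
from h import *
need([45,0,106])
s,d=bot.grab_frame('scene');t,dt=bot.grab_frame('top')
a=cv2.resize(s[130:290,110:320],None,fx=3.7,fy=3.7);cv2.imwrite('pics/a6.png',a[:,:,::-1])
cv2.imwrite('pics/a7.png',t[:,:,::-1])
X=(unproj('scene',d)-O)@Rc
blue=(X[...,0]>-60)&(X[...,0]<65)&(abs(X[...,1])<85)&(X[...,2]>60)
p=X[blue];A=np.c_[p[:,:2],np.ones(len(p))];k=np.abs(p[:,2]-np.median(p[:,2]))<8
c=np.linalg.lstsq(A[k],p[k,2],rcond=None)[0];print("lid top fit: slope x,y, height",c.round(4),k.sum())
b,n=red("scene",s,(215,165,300,215));print("ball",b,n,w2c(onz("scene",*b,120)))
E
```

```text
t: 16.75
position: [450.4, -317.3, 231.7]
ee_rot: [-3.124, 0.005, -1.322]
ft_force: [-0.4, -0.1, 0.0]
opening: 0.2
t 16.75 tcp case [-174.6  -91.3  231.7] rpy [-3.124  0.005 -1.322] F case [-0.4 -0.   0. ] open 0.2 tool shift [ -90.1 -217.5  130.1]
lid top fit: slope x,y, height [2.000000e-04 1.000000e-04 1.045645e+02] 2075
ball (np.float64(269.8), np.float64(180.2923076923077)) 65 [ -7.32857942 244.97091939 120.        ]
```

View pics/a6.png

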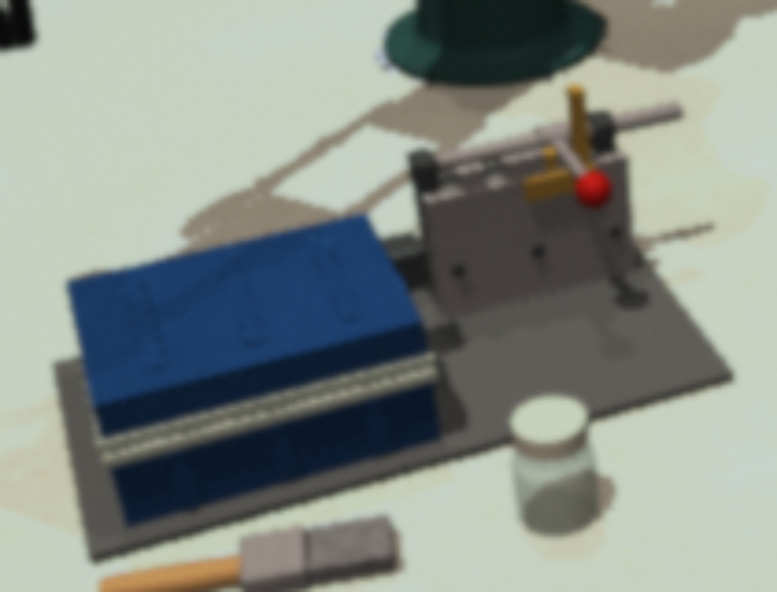

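View pics/a7.png

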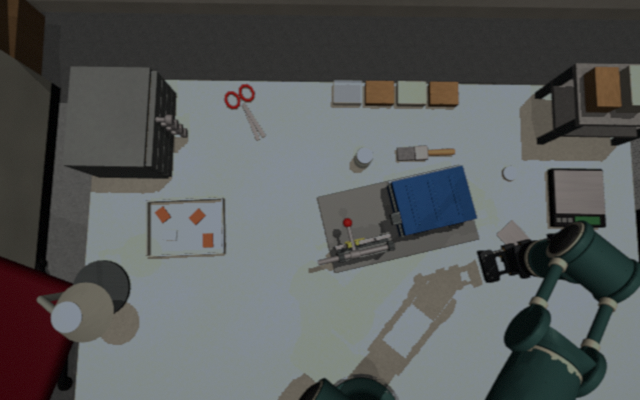

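The lid's top face is flat: slope 0.0002, height 104.6 mm against 105.5 expected. The ball is parked at case (−7.3, 245.0). The jar (365,157), brush (425,153) and tray (187,228) are where they started. The gripper is clear, so I'm handing in.

```bash
python3 -c "
from station import bot
print(bot.close_job())"
```

```text
the job is handed in; nothing more can be done
None
```

The transit case is closed with the bolt parked, and the job was handed in at about 17 s of the 61 s allowed. Handing in returned no verdict.

**What I did:**
- **Bolt:** I gripped the red ball, swung the handle up to about 0.74 rad, and drew the bolt until the stem butted gently on the brass stop (about 56 mm, 9–11 N). I then backed off about 1 mm and lowered the handle level into the parking notch.
- **Lid:** With the fingers shut, I pushed the lid over along its arc at about 0.8 rad/s on average. I pressed it home until it stopped dead, with about 17 N and the fingertips at z ≈ 105.9 mm, then retreated.

**Last checks:**
- **Lid:** its top face is flat, with a slope of 0.0002 rad. Its height is 104.6 mm against 105.5 mm expected, within the 2 mm camera calibration. The lips meet all along in the picture.
- **Bolt:** the ball sits at case (−7.3, 245) mm at z = 120 mm, so the bolt is drawn about 55 mm with the handle level.
- **Other objects:** the jar, brush and tray appear unmoved in the pictures. The dish was in place when last seen, with the lid about half closed; it can't be seen under the closed lid, so I couldn't check it at the end.
- **Gripper:** it is clear of everything, with no force on the wrist.

No check failed. The main irregularity was that the arm drifted 5–25 mm and tilted slightly on fast moves, which I corrected before each contact.

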